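Press the corner bracket home in the lost property board

ROBOT

A 6-joint arm with a two-finger parallel gripper is mounted at the origin on the work surface. World frame = base frame: x ahead of the robot, y to its left, z up, the work surface at z = 0. Lengths are in m, angles in rad, forces in N, time in s.
With the tool pointing down it reaches from about 0.4 to 0.825 m from the base axis. Payload 7 kg.
Tool frame: the origin (TCP) lies at the very end of the fingers, on their centre line; the grasp point (between the pads) lies arm.grip_point_offset behind it (arm.grip_point_offset is the distance from the TCP to the grasp point, in m); z points along the fingers, y is the line along which they close (so a half turn about z gives the same grasp; the last joint's range is limited). The gripper opens to 88 mm and grips with 3 to 60 N. Pads are 19 mm wide; open, the fingers measure 130 mm over their backs; the gripper's body (78 mm by 193 mm) begins 47 mm behind the grasp point.
Start: joints at [1.611, 0.359, 0.012, 0, -1.224, -0.288], TCP at [0.166, 0.654, 0.227] pointing down, gripper open.
Joint ranges: [-3.07, 3.07], [-1.43, 2.12], [-1.02, 1.25], [-3.03, 1.67], [-3.05, -0], [-3.03, 3.03]. Speed limits (rad/s): [2.39, 2.39, 3.01, 3.14, 3.14, 3.14].

INTERFACE

Orientations are given as [roll, pitch, yaw] about the fixed x, y, z axes, in that order (R = Rz(yaw) Ry(pitch) Rx(roll)).
In Python, from station import arm gives the robot as it stands.
- The arm moves only by the shell command python3 -m crank 'ROWS' [OPENING] [FORCE]. ROWS is JSON, a list of rows, each an object of numbers: "dx", "dy", "dz": the shift along the tool's x, y, z in cm; "wx", "wy", "wz": the turn, a rotation vector about the tool's x, y, z in degrees. A call has exactly 10 rows; each row is the pose to reach, as a shift and turn from the pose commanded when the call began, along the tool's axes at that moment; what a row does not reach only later rows make up. A row lasts 1/8 s, in which the tool goes at most 62.5 mm and 10.7 degrees, less where a joint would pass 70% of its speed; a pose out of reach is approached as far as the arm can. A call with a gripper value outside its range is refused whole. OPENING is the finger opening in cm, from 0 to 8.76, set as the call begins (- or left out, the last holds). The fingers move at their own pace and stop on an object; FORCE is the grip in N (left out, the last holds). Time passes only in rows, so rows that repeat a pose let the fingers close, or fill a call up. It gives the time, the measured TCP pose, the force, the opening and the grip force at its end, in the units of the state.
- arm.get_state(): the state, without advancing time (a new reading comes with each control period).
- arm.grab_frame(name): name is "scene" or "top"; returns the picture (480x640x3 uint8, red, green, blue); there is no depth.
- arm.calibration(name): a dict with "fx", "fy", "cx", "cy" (pixels), "dist_coeffs" ([k1, k2, p1, p2, k3] as OpenCV has them; the pictures are not rectified), "world_from_camera" (4x4, takes a point from camera to world coordinates). Camera axes: x right, y down, z forward; pixel columns grow to the right and rows downward; lengths in m; the calibration is good to about 2 mm. A picture is of the moment at which its call begins. calibration takes no time and is no camera call.
- arm.job_done(): hands the job in; it is judged then, once.
Trained networks look in the newest picture that a camera, given by its name, has taken for a name from the list of things; names that differ only in an ending like _2 or _b are one class to them, and where a whole thing is asked for, a point or a joint stands for the part that bears it (a point fixed in the world has none). Each returns a list of dicts, best first, with "confidence" (0 to 1); they miss things now and then, are a little off and sometimes report something else, mostly with a low value. They report only what shows in the picture. A call takes as long as a camera call. They do not tell look-alikes from the thing itself.
- arm.find_in(camera, query): "centre" ([x, y, z] in m, in world coordinates, good to about 4 mm: the middle of the surface that is visible of it).
- arm.masks_of(camera, query): "pixels" (480x640 bool, what is visible of it).
- arm.mark_of(camera, query): "centre" ([x, y, z] in m, in world coordinates, good to about 4 mm: a listed point, or the origin of a listed thing).
The state is a dict: "t": time; "q": joint angles; "qd": joint speeds; "joint_efforts": joint torques, N m; "eef_pos": TCP position; "ee_rot": TCP orientation; "force": force on the tool from outside, world axes, zero at the start; "moment": the same for the moment, N m; "width": finger opening in m; "gripper_force": force on a finger pad.
Only numpy, scipy, OpenCV 4.12 (cv2) and the standard library are available. Lean on these libraries where they do the work, as an engineer would, in place of code of your own. Each camera call takes 0.05 s, during which the arm holds its last target. There are 200 camera calls.

TASK

Mend the lost property board: gently swing the hinged wooden end cheek up until it stands upright against its stop, then take the metal corner bracket by its thick diagonal web and, with its foot flat down on the board, press it into the inside corner between the lip and the upright cheek until both of its outer faces lie flat against them. Press firmly but not roughly, and finish while still gripping the bracket and pressing it against both the lip and the cheek: do not let go, and leave the other things where they are.

Things in the scene. Friction and masses are not known exactly. Their poses are not given: they have to be found in the camera images.
- board: beech board lying flat on the counter (fixed), 320 mm (its x) by 500 mm (its y), 18 mm thick; origin at the centre of its underside, top 18 mm above it. x points away from the robot, y to its left. A black magnetic strip, 45 mm wide and 3 mm thick, runs along y at x = 102 to 147 mm. A lip runs along the edge next to the robot, a cheek is hinged at the left end
- lip: wooden lip fixed along the board's edge nearest the robot, 15 mm thick, 30 mm high above the board's top, 480 mm long; origin at the centre of its underside, on the board's top; axes as the board. Its inner face looks along +x and lies at x = -140 mm of the board. Bracket on wood rubs strongly: pushed on one face, friction alone can stop it short of the other
- flap (a joint): hinge of the end cheek, rad: 0 = folded in flat on the board, 1.571 = upright against its stop (a wooden block outside it), and no further. Starts at 0.45 to 0.9, leaning in over the board; friction (0.06 Nm) holds it at any angle. A closed gripper pointing down swings it up by pushing its free edge towards the board's +y (2 to 5 N), its tips rising with the edge, 10 to 20 mm below it
- cheek: the hinged wooden end cheek, 106 mm long (board's x = -138 to -32 mm), 60 mm high when upright, 12 mm thick, with a small steel hinge leaf on its outer side; origin on the hinge line in the middle of its length. When upright its inner face looks along -y of the board and lies at y = +220 mm of the board
- cheek_edge (a point): middle of the cheek's free edge, on the inner face, 60 mm from the hinge line. The hinge line runs along the board's x through point corner
- corner (a point): the inside corner on the board's top where the inner faces of the lip and of the upright cheek meet: at (-140, 220, 18) mm of the board; axes as the board. The free corner lies towards +x and -y from it
- bracket: loose aluminium corner bracket, 0.12 to 0.26 kg, standing on the board: two upright flanges at right angles, each 80 mm long, 4 mm thick, 40 mm high, and on their bisector an upright web, 10 mm thick, 50 mm high, from the corner to 78 mm from it: the grip. Origin on the web, 58 mm from the outer corner, at underside level; starts within 0.6 rad of the board's yaw
- bracket_corner (a point): outer corner of the bracket at its underside, at (-41, 41, 0) mm of the bracket. Its outer faces are at x = -41 mm (goes against the lip) and y = +41 mm (goes against the cheek) of the bracket; the web runs along its (-x, +y) diagonal. Pressed home, the bracket has the board's yaw, this point meets point corner and the bracket's origin is at (+41, -41) mm from it
- magnet: red toy horseshoe magnet with steel tips lying flat on the black strip, 75 x 60 x 16 mm; origin at its underside
- spoon: steel spoon lying along the black strip, 150 mm long; origin at its underside
- trophy: small gold plastic trophy cup standing by the lip, 85 mm high, 48 mm wide (66 mm over its handles); origin at the centre of its foot
- whistle: dark wooden whistle by the lip, 42 x 18 x 22 mm; origin at its underside
- pawn: dark wooden chess pawn standing by the lip, 46 mm high, 26 mm wide; origin at the centre of its foot
- driver: screwdriver lying on the counter beside the board, to the robot's right
- ball_center (a point): centre of the lime rubber ball, 40 mm in diameter, resting in a small wooden ring by the lip at the board's right end
There are look-alikes about, which are no part of the job. What is shaped like the bracket but blue or purple is not meant.

How it is judged:
On the way:
1. the cheek stands upright against its stop, while the bracket is still where it started (within 50 mm) (value of joint flap above 1.5 rad and distance of bracket from where it was at the start of the episode below 0.05 m), for 0.2 s.
At the end, for the whole second after the job is handed in: The cheek is upright (hinge above 1.5 rad); the bracket stands on the board (within 3 mm, tilt under 0.05 rad), within 3 mm of the fully home place and within 0.035 rad of square, at rest; the fingers still grip it (over 3 N) and it presses with over 1 N on both the lip and the cheek (value of joint flap above 1.5 rad and contact force between bracket and lip above 1 N and contact force between bracket and cheek above 1 N and contact force between the fingers and bracket above 3 N and angle between the x axis of bracket and the x axis of board, either way round below 0.035 rad and angle between bracket's own z axis and vertical below 0.05 rad and x of bracket in the frame of corner between 0.038 and 0.044 m and y of bracket in the frame of corner between -0.044 and -0.038 m and z of bracket in the frame of corner between -0.003 and 0.003 m and linear speed of bracket below 0.02 m/s); the arm keeps its last pose, push and grip.
It fails at once if the cheek is slammed (hinge faster than 4 rad/s) (velocity of joint flap above 4 rad/s).
It fails at once if the bracket is rammed into the lip or the cheek (over 70 N) (contact force between bracket and lip above 70 N or contact force between bracket and cheek above 70 N).
It fails at once if another thing is moved by more than 40 mm or tipped over (distance of any of magnet, spoon, trophy, whistle, pawn, driver, ball_center from where it was at the start of the episode above 0.04 m or angle between any of trophy, pawn's own z axis and vertical above 0.6 rad).
It also fails if it takes over 72 s, if anything falls off the work surface, if the arm or the gripper's body presses on something with over 40 N, if the wrist force passes 120 N, or if a joint passes its speed limit or range.

## Working session

There is one attempt and no reset: what is moved stays moved. The work goes in short steps, Python scripts to look and compute and a shell command to move; the robot and the scene stay as the last step left them, time stands still between calls to the robot, and variables do not carry over. Pictures are saved under pics/ and viewed, at most 10 in all, crops included, and the job is handed in when it is done.

```bash
ls; mkdir -p pics
python3 - <<'E'
from station import arm
import cv2,numpy as np
for c in ("scene","top"):
    im=arm.grab_frame(c); cv2.imwrite(f"pics/{c}0.png",im[:,:,::-1])
    k=arm.calibration(c); print(c,k["fx"],k["cx"],k["cy"],k["dist_coeffs"],np.round(k["world_from_camera"],3).tolist())
    for q in ("board","lip","cheek","bracket","trophy","whistle","pawn","magnet"):
        print(q,[(np.round(d["centre"],3).tolist(),round(d["confidence"],2)) for d in arm.mark_of(c,q)][:4])
    for q in ("cheek_edge","corner","bracket_corner","ball_center"):
        print(q,[(np.round(d["centre"],3).tolist(),round(d["confidence"],2)) for d in arm.mark_of(c,q)][:4])
s=arm.get_state(); print(s, arm.grip_point_offset)
E
```

```text
pics
scene 556.0241248961753 330.9219186247758 240.15723479021182 [0.05074869 0.         0.         0.         0.        ] [[-0.33, 0.718, -0.613, 1.202], [0.944, 0.246, -0.22, 0.109], [-0.007, -0.651, -0.759, 0.859], [0.0, 0.0, 0.0, 1.0]]
board [([0.614, -0.007, -0.001], 0.58)]
lip [([0.466, -0.013, 0.021], 0.88)]
cheek [([0.51, 0.214, 0.019], 0.92)]
bracket [([0.641, -0.418, -0.003], 0.95), ([0.619, -0.119, 0.018], 0.79), ([0.37, -0.338, 0.002], 0.55)]
trophy [([0.391, -0.437, 0.003], 0.48)]
whistle [([0.52, 0.166, 0.064], 0.59), ([0.508, -0.084, 0.017], 0.57)]
pawn [([0.491, -0.013, 0.018], 0.46), ([0.738, 0.084, 0.02], 0.31)]
magnet [([0.737, 0.084, 0.017], 0.93)]
cheek_edge [([0.518, 0.166, 0.06], 0.88)]
corner [([0.463, 0.211, 0.018], 0.57), ([0.466, -0.012, 0.019], 0.19)]
bracket_corner [([0.376, -0.282, -0.003], 0.66), ([0.488, -0.015, 0.02], 0.66), ([0.596, -0.067, 0.016], 0.59)]
ball_center [([0.51, -0.222, 0.036], 0.69)]
top 448.8068765881845 320.41918379557336 232.17529692237457 [0.03949971 0.         0.         0.         0.        ] [[0.023, -0.99, 0.142, 0.392], [-1.0,
[... 724 characters left out ...]
 ([0.496, -0.015, 0.021], 0.3)]
{'t': 1.3, 'q': array([ 1.61107235e+00,  3.58595888e-01,  1.18797921e-02,  2.02423413e-06,
       -1.22411611e+00, -2.88111523e-01]), 'qd': array([ 0.0007919 , -0.00083018, -0.00069505, -0.00073717,  0.00050458,
       -0.00194143]), 'joint_efforts': array([-2.47435506e-03, -5.82384789e+01,  2.93293512e+01,  7.00268000e+00,
        1.25438953e-02,  1.04971562e-06]), 'eef_pos': array([0.16558812, 0.65433492, 0.22655546]), 'ee_rot': array([ 3.14155879e+00, -1.20202844e-05, -2.47834808e-01]), 'force': array([-0.24027294,  0.52519547, -0.03860831]), 'moment': array([-0.0276277 ,  0.02272282,  0.01047101]), 'gripper_force': 0.0, 'width': 0.08756694899092189} 0.0188
```

View pics/scene0.png

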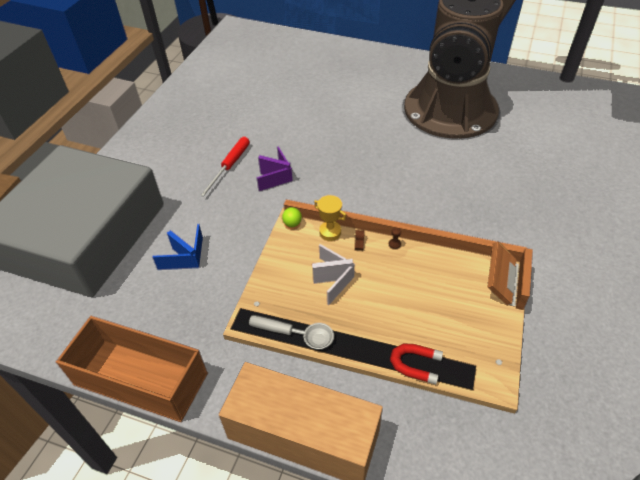

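View pics/top0.png

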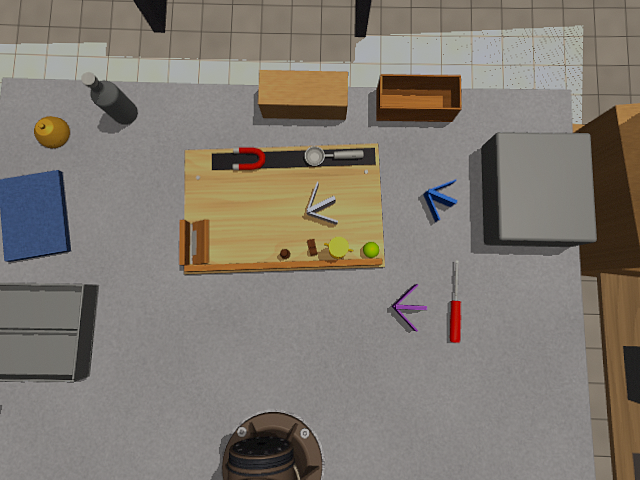

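Bracket-shaped candidates are the grey one at top (318,208) / scene (333,272), blue at top (438,200) / scene (183,250), and purple at top (408,306) / scene (275,170). The grey metal one standing on the board fits, because blue and purple are excluded. The cheek leans in at scene (507,273). I'll confirm with an enlarged crop.

```bash
cat > h.py <<'E'
import numpy as np,cv2
from scipy.optimize import least_squares
from station import arm
def cal(c):
    k=arm.calibration(c); K=np.array([[k["fx"],0,k["cx"]],[0,k["fy"],k["cy"]],[0,0,1]])
    T=np.linalg.inv(np.array(k["world_from_camera"])); return K,np.array(k["dist_coeffs"]),T
C={c:cal(c) for c in("scene","top")}
def proj(c,P):
    K,d,T=C[c]; return cv2.projectPoints(np.asarray(P,float).reshape(-1,3),cv2.Rodrigues(T[:3,:3])[0],T[:3,3],K,d)[0].reshape(-1,2)
def place(P,x,y,yaw,z):
    c,s=np.cos(yaw),np.sin(yaw); P=np.asarray(P,float)
    return np.c_[x+c*P[:,0]-s*P[:,1],y+s*P[:,0]+c*P[:,1],z+P[:,2]]
def fit(obs,x0):
    "obs: (camera, body points, pixels); returns x,y,yaw,z and rms px"
    f=lambda p:np.concatenate([(proj(c,place(P,*p))-np.array(u)).ravel() for c,P,u in obs])
    r=least_squares(f,x0,loss="soft_l1"); return r.x,np.round(f(r.x).reshape(-1,2),1)
E
python3 - <<'E'
import cv2
s=cv2.imread("pics/scene0.png");t=cv2.imread("pics/top0.png")
a=cv2.resize(s[190:410,220:540],None,fx=2.5,fy=2.5,interpolation=cv2.INTER_CUBIC)
b=cv2.resize(t[138:283,178:398],None,fx=3.6,fy=3.6,interpolation=cv2.INTER_CUBIC)
cv2.imwrite("pics/sc.png",a);cv2.imwrite("pics/tc.png",b)
E
```

```text
(no output)
```

View pics/sc.png

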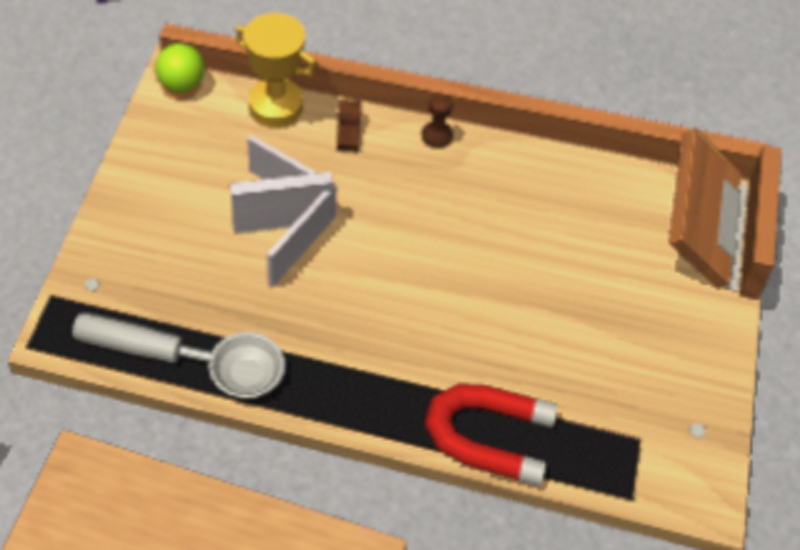

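View pics/tc.png

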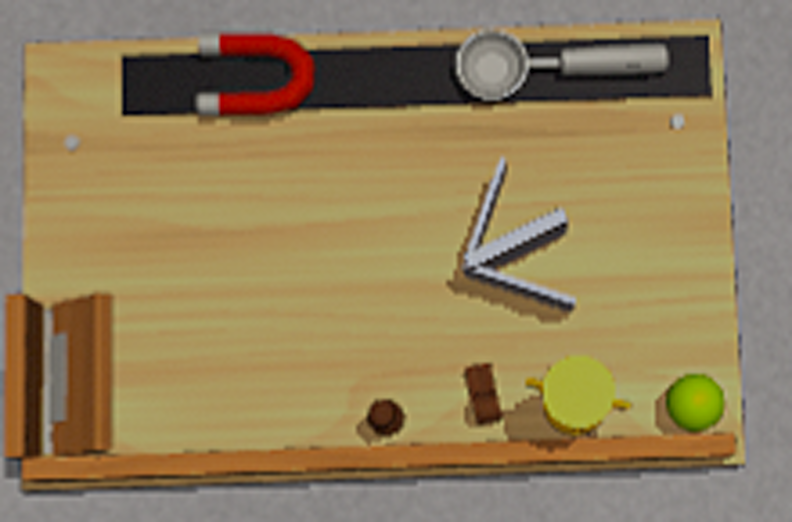

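The crops confirm the grey bracket on the board: its corner is at top crop (466,268) and the web runs right to (566,218), with the pawn, whistle and trophy lying between it and the lip. Next I'll fit the board and bracket poses from both views.

Run:
```python
from h import *
t=lambda L:[((u+.5)/3.6-.5+178,(v+.5)/3.6-.5+138) for u,v in L]
s=lambda L:[((u+.5)/2.5-.5+220,(v+.5)/2.5-.5+190) for u,v in L]
m=lambda L:np.array(L)/1000
B,e=fit([("top",m([[160,250,18],[160,-250,18],[-140,-240,48],[-155,240,48]]),t([(24,44),(720,19),(736,434),(22,476)])),
 ("scene",m([[160,250,18],[160,-250,18],[-155,-240,48]]),s([(747,547),(11,363),(164,25)]))],[.612,-.006,.036,0])
print("board",B.round(4),e.tolist())
b,e=fit([("top",m([[-41,41,40],[14,-14,50],[39,39,40],[-39,-39,40]]),t([(466,267),(566,217),(502,158),(574,303)])),
 ("scene",m([[14,-14,50],[39,39,40],[-39,-39,40],[14,-14,0]]),s([(233,187),(269,258),(250,138),(235,232)]))],[.618,-.119,-.37,.018])
print("bracket",b.round(4),e.tolist())
c=place(m([[-140,220,18],[-85,220,18],[-99,179,18]]),*B);print("corner,hinge mid,goal",c.round(4).tolist())
# cheek angle from free edge ends, inner edge
def pc(a,x,h,th=0): return place([[x,.22-h*np.cos(a)+th*np.sin(a),.018+h*np.sin(a)+th*np.cos(a)]],*B)[0]
f=lambda a:np.concatenate([proj("top",[pc(a[0],-.032,.06,.012),pc(a[0],-.138,.06,.012)]).ravel()-np.array(t([(97,293),(97,453)])).ravel(),(proj("scene",[pc(a[0],-.032,.06),pc(a[0],-.138,.06,.012)])-np.array(s([(673,243),(690,128)]))).ravel()])
r=least_squares(f,[.7]);print("theta",r.x,f(r.x).round(1),"edge",pc(r.x[0],-.085,.06).round(4))
```

```text
board [ 0.613  -0.0022  0.0622 -0.0019] [[-0.8, 0.6], [-0.5, -0.0], [-0.6, -0.4], [-0.3, 2.1], [-0.6, 0.8], [-1.5, -0.2], [-0.1, -0.3]]
bracket [ 0.6217 -0.1149 -0.314   0.0155] [[-1.6, 0.2], [-0.7, -0.3], [0.0, 0.6], [-0.4, 0.1], [-0.7, 1.1], [-0.1, -0.5], [-0.2, 0.0], [-0.6, -0.4]]
corner,hinge mid,goal [[0.4596, 0.2087, 0.0161], [0.5145, 0.2121, 0.0161], [0.503, 0.1703, 0.0161]]
theta [0.7561039] [-0.3  0.5 -0.2 -0.1 -2.4  0.3  1.8 -0.2] edge [0.5172 0.1686 0.0573]
```

```bash
cat >> h.py <<'E'
from scipy.spatial.transform import Rotation as Ro
def go(pos,yaw=None,cmd=None,cyaw=None):
    "tool-frame shift (cm) and turn (deg) from the pose (measured, or given commanded) to a world pose, tool down"
    s=arm.get_state(); p=s["eef_pos"] if cmd is None else np.array(cmd)
    R=Ro.from_euler("xyz",s["ee_rot"] if cyaw is None else [np.pi,0,cyaw]); 
    d=R.inv().apply(np.array(pos)-p)*100
    w=(R.inv()*Ro.from_euler("xyz",[np.pi,0,s["ee_rot"][2] if yaw is None else yaw])).as_rotvec(degrees=True)
    print("d",d.round(2),"w",w.round(1))
E
python3 -c "
from h import *
go([.517,.118,.16],.06)"
```

```text
d [47.22 43.37  6.66] w [  0.   -0.  -17.6]
```

```bash
python3 -m crank '[{"dx":4.7,"dy":4.3,"dz":0.7,"wz":-2},{"dx":9.4,"dy":8.7,"dz":1.4,"wz":-4},{"dx":14.2,"dy":13,"dz":2,"wz":-6},{"dx":18.9,"dy":17.3,"dz":2.7,"wz":-8},{"dx":23.6,"dy":21.7,"dz":3.4,"wz":-10},{"dx":28.3,"dy":26,"dz":4,"wz":-12},{"dx":33,"dy":30.3,"dz":4.7,"wz":-14},{"dx":37.8,"dy":34.7,"dz":5.4,"wz":-16},{"dx":42.5,"dy":39,"dz":6,"wz":-17.6},{"dx":47.2,"dy":43.4,"dz":6.7,"wz":-17.6}]' 0 10; python3 -c "
from h import *
go([.517,.118,.043],.06)"
```

```text
d [47.22 43.37 18.36] w [  0.   -0.  -17.6]$[0]: bad value
```

```bash
python3 -m crank '[{"dx":4.7,"dy":4.3,"dz":0.7,"wx":0,"wy":0,"wz":-2},{"dx":9.4,"dy":8.7,"dz":1.4,"wx":0,"wy":0,"wz":-4},{"dx":14.2,"dy":13,"dz":2,"wx":0,"wy":0,"wz":-6},{"dx":18.9,"dy":17.3,"dz":2.7,"wx":0,"wy":0,"wz":-8},{"dx":23.6,"dy":21.7,"dz":3.4,"wx":0,"wy":0,"wz":-10},{"dx":28.3,"dy":26,"dz":4,"wx":0,"wy":0,"wz":-12},{"dx":33,"dy":30.3,"dz":4.7,"wx":0,"wy":0,"wz":-14},{"dx":37.8,"dy":34.7,"dz":5.4,"wx":0,"wy":0,"wz":-16},{"dx":42.5,"dy":39,"dz":6,"wx":0,"wy":0,"wz":-17.6},{"dx":47.2,"dy":43.4,"dz":6.7,"wx":0,"wy":0,"wz":-17.6}]' 0 10; python3 -c "
from h import *
go([.517,.118,.043],.06)"
```

```text
t: 2.55
eef_pos: [0.5072, 0.1327, 0.162]
ee_rot: [-3.141, -0.001, 0.06]
force: [1.5, 1.0, -0.3]
width: 0.0005
gripper_force: 0.0
d [ 0.88  1.53 11.9 ] w [-0.  -0.1  0. ]
```

```bash
python3 -m crank '[{"dx":0,"dy":0,"dz":2,"wx":0,"wy":0,"wz":0},{"dx":0,"dy":0,"dz":4,"wx":0,"wy":0,"wz":0},{"dx":0,"dy":0,"dz":6,"wx":0,"wy":0,"wz":0},{"dx":0,"dy":0,"dz":8,"wx":0,"wy":0,"wz":0},{"dx":0,"dy":0,"dz":10,"wx":0,"wy":0,"wz":0},{"dx":0,"dy":0,"dz":11.5,"wx":0,"wy":0,"wz":0},{"dx":0,"dy":-0.5,"dz":11.7,"wx":0,"wy":0,"wz":0},{"dx":0,"dy":-1,"dz":11.7,"wx":0,"wy":0,"wz":0},{"dx":0,"dy":-1.5,"dz":11.7,"wx":0,"wy":0,"wz":0},{"dx":0,"dy":-2,"dz":11.7,"wx":0,"wy":0,"wz":0}]'; python3 -c "
from h import *
im=arm.grab_frame('scene');cv2.imwrite('pics/s1.png',cv2.resize(im[190:340,400:600],None,fx=3,fy=3)[:,:,::-1])
print(arm.get_state()['eef_pos'],arm.get_state()['force'])"
```

```text
t: 3.8
eef_pos: [0.5051, 0.1535, 0.0457]
ee_rot: [3.14, -0.0, 0.06]
force: [1.3, -11.8, 9.2]
width: 0.0008
gripper_force: 5.8
[0.50518696 0.15415477 0.04567354] [-0.60016775 -0.13932     0.95038482]
```

View pics/s1.png

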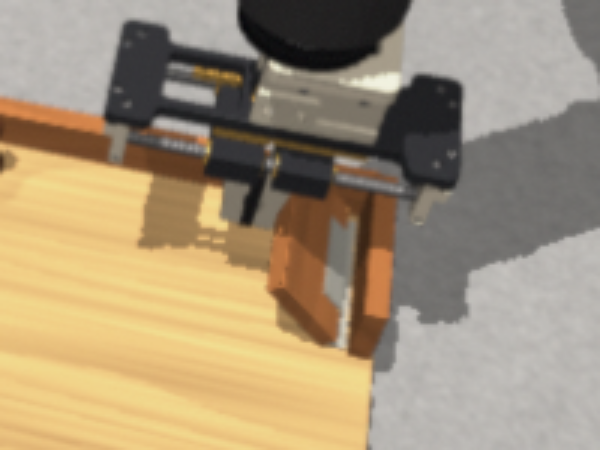

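The fingertips are at the cheek's free edge (crop about (275,225)), which is touching and slightly moved. I'll follow the arc up.

```bash
python3 -m crank '[{"dx":0,"dy":-0.3,"dz":-0.3,"wx":0,"wy":0,"wz":0},{"dx":0,"dy":-0.7,"dz":-0.5,"wx":0,"wy":0,"wz":0},{"dx":0,"dy":-1,"dz":-0.7,"wx":0,"wy":0,"wz":0},{"dx":0,"dy":-1.4,"dz":-0.9,"wx":0,"wy":0,"wz":0},{"dx":0,"dy":-1.8,"dz":-1.1,"wx":0,"wy":0,"wz":0},{"dx":0,"dy":-2.2,"dz":-1.2,"wx":0,"wy":0,"wz":0},{"dx":0,"dy":-2.6,"dz":-1.3,"wx":0,"wy":0,"wz":0},{"dx":0,"dy":-3,"dz":-1.4,"wx":0,"wy":0,"wz":0},{"dx":0,"dy":-3.3,"dz":-1.5,"wx":0,"wy":0,"wz":0},{"dx":0,"dy":-3.3,"dz":-1.5,"wx":0,"wy":0,"wz":0}]'; python3 -m crank '[{"dx":0,"dy":-0.1,"dz":0,"wx":0,"wy":0,"wz":0},{"dx":0,"dy":-0.2,"dz":0,"wx":0,"wy":0,"wz":0},{"dx":0,"dy":-0.3,"dz":0,"wx":0,"wy":0,"wz":0},{"dx":0,"dy":-0.4,"dz":0,"wx":0,"wy":0,"wz":0},{"dx":0,"dy":-0.4,"dz":0,"wx":0,"wy":0,"wz":0},{"dx":0,"dy":-0.4,"dz":0,"wx":0,"wy":0,"wz":0},{"dx":0,"dy":-0.4,"dz":0,"wx":0,"wy":0,"wz":0},{"dx":0,"dy":-0.4,"dz":0,"wx":0,"wy":0,"wz":0},{"dx":0,"dy":-0.4,"dz":0,"wx":0,"wy":0,"wz":0},{"dx":0,"dy":-0.4,"dz":0,"wx":0,"wy":0,"wz":0}]'
```

```text
t: 5.1
eef_pos: [0.5029, 0.1877, 0.0595]
ee_rot: [-3.141, 0.0, 0.06]
force: [0.7, 0.8, 0.7]
width: 0.0001
gripper_force: 0.0
t: 6.35
eef_pos: [0.5027, 0.1912, 0.0596]
ee_rot: [-3.142, -0.0, 0.059]
force: [-0.3, 0.1, -0.0]
width: 0.0005
gripper_force: 0.1
```

```bash
python3 -c "
from h import *
im=arm.grab_frame('scene');t=arm.grab_frame('top')
a=cv2.resize(im[190:340,400:600],None,fx=2,fy=2,interpolation=2);b=cv2.resize(t[160:310,150:350],None,fx=2,fy=2,interpolation=2)
cv2.imwrite('pics/s2.png',np.hstack([a,b])[:,:,::-1])
for c in('scene','top'):print([(np.round(d['centre'],3),round(d['confidence'],2)) for d in arm.mark_of(c,'cheek_edge')])"
```

```text
[(array([0.516, 0.209, 0.08 ]), 0.87)]
[(array([0.737, 0.08 , 0.02 ]), 0.2)]
```

View pics/s2.png

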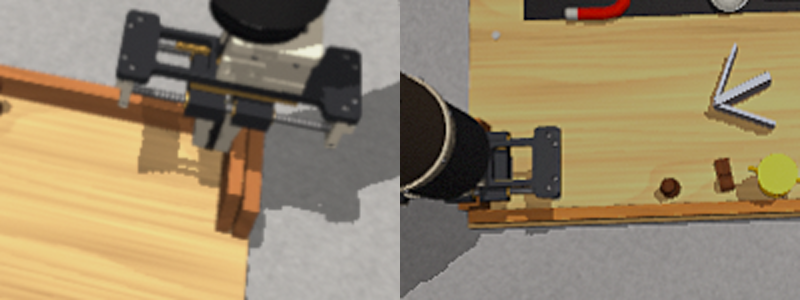

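The cheek is nearly upright, close to its stop (left half, (235,190)). I'll push slowly until force builds.

```bash
python3 -m crank '[{"dx":0,"dy":-0.05,"dz":0,"wx":0,"wy":0,"wz":0},{"dx":0,"dy":-0.1,"dz":0,"wx":0,"wy":0,"wz":0},{"dx":0,"dy":-0.15,"dz":0,"wx":0,"wy":0,"wz":0},{"dx":0,"dy":-0.2,"dz":0,"wx":0,"wy":0,"wz":0},{"dx":0,"dy":-0.25,"dz":0,"wx":0,"wy":0,"wz":0},{"dx":0,"dy":-0.3,"dz":0,"wx":0,"wy":0,"wz":0},{"dx":0,"dy":-0.35,"dz":0,"wx":0,"wy":0,"wz":0},{"dx":0,"dy":-0.4,"dz":0,"wx":0,"wy":0,"wz":0},{"dx":0,"dy":-0.4,"dz":0,"wx":0,"wy":0,"wz":0},{"dx":0,"dy":-0.4,"dz":0,"wx":0,"wy":0,"wz":0}]'
```

```text
t: 7.8
eef_pos: [0.5024, 0.1941, 0.0597]
ee_rot: [3.14, 0.001, 0.059]
force: [2.6, -7.5, 1.5]
width: 0.0006
gripper_force: 3.5
```

```bash
python3 -m crank '[{"dx":0,"dy":-0.05,"dz":0,"wx":0,"wy":0,"wz":0},{"dx":0,"dy":-0.1,"dz":0,"wx":0,"wy":0,"wz":0},{"dx":0,"dy":-0.1,"dz":0,"wx":0,"wy":0,"wz":0},{"dx":0,"dy":-0.1,"dz":0,"wx":0,"wy":0,"wz":0},{"dx":0,"dy":-0.1,"dz":0,"wx":0,"wy":0,"wz":0},{"dx":0,"dy":-0.1,"dz":0,"wx":0,"wy":0,"wz":0},{"dx":0,"dy":-0.1,"dz":0,"wx":0,"wy":0,"wz":0},{"dx":0,"dy":-0.1,"dz":0,"wx":0,"wy":0,"wz":0},{"dx":0,"dy":-0.1,"dz":0,"wx":0,"wy":0,"wz":0},{"dx":0,"dy":-0.1,"dz":0,"wx":0,"wy":0,"wz":0}]'
```

```text
t: 9.05
eef_pos: [0.5024, 0.1941, 0.0597]
ee_rot: [3.139, 0.001, 0.059]
force: [4.2, -11.2, 1.8]
width: 0.0003
gripper_force: 5.7
```

The force rises with no further motion, so the cheek is at its stop. Next is the bracket. Gripping it low would put the gripper body over the 103 mm-high trophy rim, so I'll grip high on the web (TCP about 0.044).

```bash
python3 -m crank '[{"dx":0,"dy":2,"dz":0,"wx":0,"wy":0,"wz":0},{"dx":0,"dy":4.5,"dz":-2,"wx":0,"wy":0,"wz":0},{"dx":0,"dy":6,"dz":-7,"wx":0,"wy":0,"wz":0},{"dx":0,"dy":7,"dz":-12,"wx":0,"wy":0,"wz":0},{"dx":2,"dy":11,"dz":-14,"wx":0,"wy":0,"wz":6},{"dx":4,"dy":15,"dz":-14,"wx":0,"wy":0,"wz":15},{"dx":6,"dy":19,"dz":-14,"wx":0,"wy":0,"wz":24},{"dx":8,"dy":23,"dz":-14,"wx":0,"wy":0,"wz":33},{"dx":9,"dy":27,"dz":-14,"wx":0,"wy":0,"wz":42},{"dx":10,"dy":30,"dz":-14,"wx":0,"wy":0,"wz":51}]' 3.3 10; python3 -c "
from h import *
t=arm.grab_frame('top');cv2.imwrite('pics/t3.png',t[:,:,::-1]);s=arm.grab_frame('scene');cv2.imwrite('pics/s3.png',s[:,:,::-1])
for c in('scene','top'):
  for q in('cheek_edge','trophy','bracket','bracket_corner'):print(q,[(np.round(d['centre'],3),round(d['confidence'],2)) for d in arm.mark_of(c,q)])
go([.6235,-.1185,.13],-1.1)"
```

```text
t: 10.3
eef_pos: [0.62, -0.0993, 0.1993]
ee_rot: [-3.141, 0.001, -0.837]
force: [1.3, -0.2, 0.2]
width: 0.0328
gripper_force: 0.0
cheek_edge [(array([0.521, 0.21 , 0.078]), 0.55)]
trophy [(array([ 0.506, -0.141,  0.02 ]), 0.73)]
bracket [(array([ 0.642, -0.416, -0.003]), 0.92), (array([ 0.371, -0.339,  0.003]), 0.75), (array([ 0.619, -0.117,  0.016]), 0.55)]
bracket_corner [(array([ 0.658, -0.359,  0.002]), 0.83), (array([ 0.593, -0.065,  0.016]), 0.8), (array([ 0.372, -0.281, -0.003]), 0.73), (array([ 0.508, -0.144,  0.019]), 0.38)]
cheek_edge []
trophy [(array([ 0.51 , -0.145,  0.015]), 0.71), (array([ 0.616, -0.002,  0.   ]), 0.7)]
bracket [(array([ 0.635, -0.414, -0.002]), 0.95), (array([ 0.372, -0.339, -0.004]), 0.59), (array([ 0.621, -0.116,  0.016]), 0.53)]
bracket_corner [(array([ 0.664, -0.363,  0.003]), 0.78), (array([ 0.371, -0.282,  0.002]), 0.78), (array([ 0.595, -0.065,  0.017]), 0.66)]
d [1.86 1.22 6.99] w [-0.  -0.  15.5]
```

```bash
python3 -m crank '[{"dx":1,"dy":0.7,"dz":2,"wx":0,"wy":0,"wz":8},{"dx":1.9,"dy":1.3,"dz":4,"wx":0,"wy":0,"wz":15.5},{"dx":1.9,"dy":1.3,"dz":7,"wx":0,"wy":0,"wz":15.5},{"dx":1.9,"dy":1.3,"dz":9,"wx":0,"wy":0,"wz":15.5},{"dx":1.9,"dy":1.3,"dz":11,"wx":0,"wy":0,"wz":15.5},{"dx":1.9,"dy":1.3,"dz":12.5,"wx":0,"wy":0,"wz":15.5},{"dx":1.9,"dy":1.3,"dz":13.5,"wx":0,"wy":0,"wz":15.5},{"dx":1.9,"dy":1.3,"dz":14.5,"wx":0,"wy":0,"wz":15.5},{"dx":1.9,"dy":1.3,"dz":15.5,"wx":0,"wy":0,"wz":15.5},{"dx":1.9,"dy":1.3,"dz":15.5,"wx":0,"wy":0,"wz":15.5}]' 3.3 10
python3 -c "
from h import *
s=arm.grab_frame('scene');t=arm.grab_frame('top')
a=cv2.resize(s[180:330,240:440],None,fx=2,fy=2,interpolation=2);b=cv2.resize(t[150:300,250:450],None,fx=2,fy=2,interpolation=2)
cv2.imwrite('pics/s4.png',np.hstack([a,b])[:,:,::-1]);go([.6228,-.1195,.044],-1.1)"
```

```text
t: 12.05
eef_pos: [0.6228, -0.1201, 0.0439]
ee_rot: [3.14, 0.001, -1.101]
force: [-0.1, 0.3, 0.3]
width: 0.0327
gripper_force: 0.0
d [-0.09  0.02  0.08] w [-0.  -0.  -0.1]
```

View pics/s4.png

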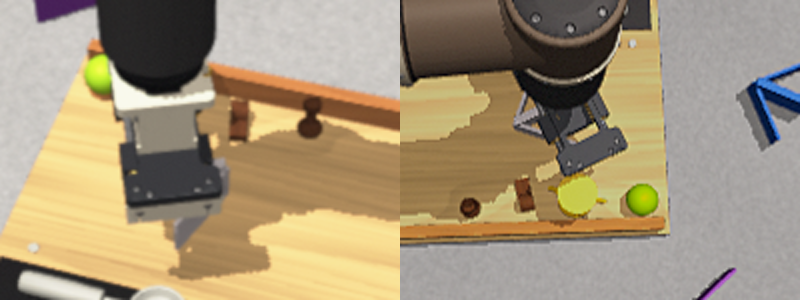

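The gripper straddles the web, clear of the trophy (right half (577,195)), with no forces. Closing.

```bash
python3 -m crank '[{"dx":0,"dy":0,"dz":0,"wx":0,"wy":0,"wz":0},{"dx":0,"dy":0,"dz":0,"wx":0,"wy":0,"wz":0},{"dx":0,"dy":0,"dz":0,"wx":0,"wy":0,"wz":0},{"dx":0,"dy":0,"dz":0,"wx":0,"wy":0,"wz":0},{"dx":0,"dy":0,"dz":0,"wx":0,"wy":0,"wz":0},{"dx":0,"dy":0,"dz":-0.5,"wx":0,"wy":0,"wz":0},{"dx":0,"dy":0,"dz":-1.5,"wx":0,"wy":0,"wz":0},{"dx":0,"dy":0,"dz":-2.5,"wx":0,"wy":0,"wz":0},{"dx":0,"dy":0,"dz":-3.5,"wx":0,"wy":0,"wz":0},{"dx":0,"dy":0,"dz":-4.5,"wx":0,"wy":0,"wz":0}]' 0 35; python3 -c "
from h import *
go([.56,.125,.09],-.731)"
```

```text
t: 13.4
eef_pos: [0.6233, -0.1201, 0.0906]
ee_rot: [-3.141, -0.0, -1.101]
force: [-0.6, -0.8, -1.5]
width: 0.0096
gripper_force: 35.0
d [-24.72  -5.44   0.06] w [ -0.   -0.  -21.2]
```

```bash
python3 -m crank '[{"dx":-2,"dy":-0.3,"dz":0,"wx":0,"wy":0,"wz":-1.5},{"dx":-5,"dy":-0.8,"dz":0,"wx":0,"wy":0,"wz":-4},{"dx":-8.5,"dy":-1.3,"dz":0,"wx":0,"wy":0,"wz":-7},{"dx":-12,"dy":-1.8,"dz":0,"wx":0,"wy":0,"wz":-10},{"dx":-15.5,"dy":-2.4,"dz":0,"wx":0,"wy":0,"wz":-13},{"dx":-19,"dy":-2.9,"dz":0,"wx":0,"wy":0,"wz":-16},{"dx":-22,"dy":-3.4,"dz":0,"wx":0,"wy":0,"wz":-19},{"dx":-24.5,"dy":-3.8,"dz":0,"wx":0,"wy":0,"wz":-21.4},{"dx":-26,"dy":-4,"dz":0,"wx":0,"wy":0,"wz":-21.4},{"dx":-26.3,"dy":-4.05,"dz":0,"wx":0,"wy":0,"wz":-21.4}]'; python3 -c "
from h import *
for c in('scene','top'):
  im=arm.grab_frame(c);cv2.imwrite(f'pics/{c}5.png',im[:,:,::-1])
  for q in('corner','cheek_edge','bracket','bracket_corner'):print(q,[(np.round(d['centre'],3),round(d['confidence'],2)) for d in arm.mark_of(c,q)])
a=cv2.imread('pics/scene5.png')[180:330,400:600];b=cv2.imread('pics/top5.png')[150:300,150:350]
cv2.imwrite('pics/s5.png',cv2.resize(np.hstack([a,b]),None,fx=2,fy=2,interpolation=2))"
```

```text
t: 14.65
eef_pos: [0.5398, 0.1336, 0.0897]
ee_rot: [-3.142, 0.0, -0.727]
force: [-0.8, -0.5, -1.5]
width: 0.0096
gripper_force: 35.0
corner []
cheek_edge [(array([0.515, 0.208, 0.077]), 0.73), (array([0.516, 0.214, 0.02 ]), 0.51), (array([0.738, 0.082, 0.018]), 0.16)]
bracket [(array([ 0.373, -0.339, -0.003]), 0.9), (array([ 0.638, -0.415, -0.001]), 0.74), (array([0.534, 0.137, 0.061]), 0.56), (array([ 0.509, -0.144,  0.02 ]), 0.17)]
bracket_corner [(array([0.494, 0.174, 0.063]), 0.86), (array([ 0.659, -0.361,  0.003]), 0.76), (array([ 0.372, -0.28 ,  0.   ]), 0.73)]
corner [(array([ 0.748, -0.129,  0.02 ]), 0.71), (array([0.462, 0.208, 0.018]), 0.56), (array([0.52 , 0.21 , 0.075]), 0.19)]
cheek_edge [(array([0.52 , 0.208, 0.077]), 0.89)]
bracket [(array([ 0.374, -0.34 , -0.005]), 0.62), (array([ 0.638, -0.414, -0.003]), 0.59), (array([ 0.393, -0.441, -0.002]), 0.43), (array([0.738, 0.082, 0.02 ]), 0.35)]
bracket_corner [(array([ 0.664, -0.362,  0.003]), 0.8), (array([0.494, 0.171, 0.059]), 0.58)]
```

View pics/s5.png

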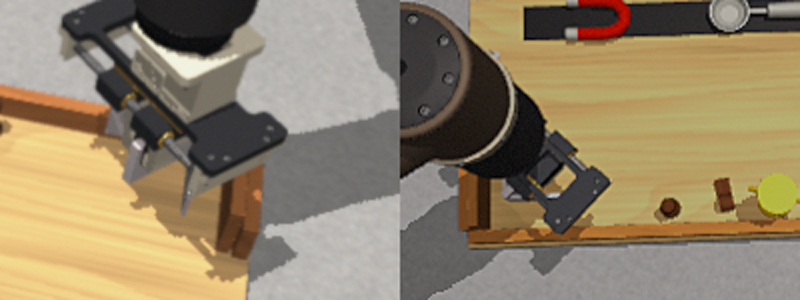

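The bracket is held above the board near the corner, with the cheek upright (left half (235,205)). Lowering it now.

```bash
python3 -m crank '[{"dx":0,"dy":0,"dz":1,"wx":0,"wy":0,"wz":0},{"dx":0,"dy":0,"dz":2,"wx":0,"wy":0,"wz":0},{"dx":0,"dy":0,"dz":3,"wx":0,"wy":0,"wz":0},{"dx":0,"dy":0,"dz":3.8,"wx":0,"wy":0,"wz":0},{"dx":0,"dy":0,"dz":4.2,"wx":0,"wy":0,"wz":0},{"dx":0,"dy":0,"dz":4.4,"wx":0,"wy":0,"wz":0},{"dx":0,"dy":0,"dz":4.5,"wx":0,"wy":0,"wz":0},{"dx":0,"dy":0,"dz":4.6,"wx":0,"wy":0,"wz":0},{"dx":0,"dy":0,"dz":4.65,"wx":0,"wy":0,"wz":0},{"dx":0,"dy":0,"dz":4.65,"wx":0,"wy":0,"wz":0}]'; python3 -c "
from h import *
s=arm.get_state();print(s['eef_pos'],s['force'])"
```

```text
t: 16.4
eef_pos: [0.5405, 0.1328, 0.0449]
ee_rot: [-3.141, -0.001, -0.727]
force: [-6.4, -1.3, 12.9]
width: 0.0094
gripper_force: 35.0
[0.54050791 0.13275642 0.04486342] [-6.36351891 -1.26869271 12.86613447]
```

```bash
python3 -m crank '[{"dx":0,"dy":0,"dz":-0.1,"wx":0,"wy":0,"wz":0},{"dx":-0.4,"dy":-0.1,"dz":-0.1,"wx":0,"wy":0,"wz":0},{"dx":-0.9,"dy":-0.1,"dz":-0.1,"wx":0,"wy":0,"wz":0},{"dx":-1.4,"dy":-0.2,"dz":-0.1,"wx":0,"wy":0,"wz":0},{"dx":-1.9,"dy":-0.3,"dz":-0.1,"wx":0,"wy":0,"wz":0},{"dx":-2.4,"dy":-0.4,"dz":-0.1,"wx":0,"wy":0,"wz":0},{"dx":-2.9,"dy":-0.4,"dz":-0.1,"wx":0,"wy":0,"wz":0},{"dx":-3.3,"dy":-0.5,"dz":-0.1,"wx":0,"wy":0,"wz":0},{"dx":-3.7,"dy":-0.6,"dz":-0.1,"wx":0,"wy":0,"wz":0},{"dx":-3.7,"dy":-0.6,"dz":-0.1,"wx":0,"wy":0,"wz":0}]'; python3 -c "
from h import *
s=arm.get_state();print(s['eef_pos'],s['force'],s['moment'])
for c in('scene','top'):
  im=arm.grab_frame(c)
  for q in('corner','bracket','bracket_corner'):print(q,[(np.round(d['centre'],3),round(d['confidence'],2)) for d in arm.mark_of(c,q) if d['centre'][1]>.1])"
```

```text
t: 17.65
eef_pos: [0.5172, 0.1625, 0.0449]
ee_rot: [-3.14, -0.001, -0.727]
force: [0.0, -1.4, 7.4]
width: 0.0098
gripper_force: 35.0
[0.51722007 0.16249774 0.04487926] [ 0.02109803 -1.42658902  7.42397715] [-0.55223202 -0.14598825  0.04624296]
corner [(array([0.46 , 0.209, 0.019]), 0.97)]
bracket [(array([0.513, 0.164, 0.015]), 0.92)]
bracket_corner [(array([0.47 , 0.201, 0.016]), 0.79)]
corner [(array([0.464, 0.21 , 0.021]), 0.71)]
bracket []
bracket_corner [(array([0.473, 0.204, 0.018]), 0.43)]
```

```bash
python3 -m crank '[{"dx":-0.1,"dy":0.1,"dz":0,"wx":0,"wy":0,"wz":0},{"dx":-0.2,"dy":0.2,"dz":0,"wx":0,"wy":0,"wz":0},{"dx":-0.3,"dy":0.3,"dz":0,"wx":0,"wy":0,"wz":0},{"dx":-0.4,"dy":0.4,"dz":0,"wx":0,"wy":0,"wz":0},{"dx":-0.5,"dy":0.5,"dz":0,"wx":0,"wy":0,"wz":0},{"dx":-0.6,"dy":0.6,"dz":0,"wx":0,"wy":0,"wz":0},{"dx":-0.65,"dy":0.65,"dz":0,"wx":0,"wy":0,"wz":0},{"dx":-0.7,"dy":0.7,"dz":0,"wx":0,"wy":0,"wz":0},{"dx":-0.75,"dy":0.75,"dz":0,"wx":0,"wy":0,"wz":0},{"dx":-0.75,"dy":0.75,"dz":0,"wx":0,"wy":0,"wz":0}]'; python3 -c "
from h import *
s=arm.get_state();print(s['eef_pos'],s['force'],s['moment'])"
```

```text
t: 19.3
eef_pos: [0.5082, 0.1625, 0.045]
ee_rot: [-3.137, -0.002, -0.727]
force: [6.5, -0.1, 2.8]
width: 0.0097
gripper_force: 35.0
[0.50815836 0.1625254  0.04504334] [ 6.51790073 -0.06718545  2.76838489] [-0.41352745 -2.5745005  -0.11047825]
```

```bash
python3 -m crank '[{"dx":0.07,"dy":-0.07,"dz":0,"wx":0,"wy":0,"wz":0},{"dx":0,"dy":-0.14,"dz":0,"wx":0,"wy":0,"wz":0},{"dx":-0.07,"dy":-0.21,"dz":0,"wx":0,"wy":0,"wz":0},{"dx":-0.14,"dy":-0.28,"dz":0,"wx":0,"wy":0,"wz":0},{"dx":-0.21,"dy":-0.35,"dz":0,"wx":0,"wy":0,"wz":0},{"dx":-0.28,"dy":-0.42,"dz":0,"wx":0,"wy":0,"wz":0},{"dx":-0.35,"dy":-0.49,"dz":0,"wx":0,"wy":0,"wz":0},{"dx":-0.42,"dy":-0.56,"dz":0,"wx":0,"wy":0,"wz":0},{"dx":-0.49,"dy":-0.63,"dz":0,"wx":0,"wy":0,"wz":0},{"dx":-0.49,"dy":-0.63,"dz":0,"wx":0,"wy":0,"wz":0}]'; python3 -c "
from h import *
s=arm.get_state();print(s['eef_pos'],s['force'],s['moment'])"
```

```text
t: 20.55
eef_pos: [0.508, 0.1666, 0.045]
ee_rot: [3.14, -0.003, -0.727]
force: [13.2, -19.0, 8.6]
width: 0.0096
gripper_force: 35.0
[0.50803029 0.1666351  0.04502221] [ 13.19601638 -18.97016091   8.56219175] [-6.76799143 -4.65790713  0.15194604]
```

```bash
python3 -c "
from h import *
for c in('scene','top','scene','top'):
  im=arm.grab_frame(c)
  for q in('corner','bracket','bracket_corner'):print(q,[(np.round(d['centre'],3),round(d['confidence'],2)) for d in arm.mark_of(c,q) if d['centre'][1]>.1])"
python3 -m crank '[{"dx":0.1,"dy":0.1,"dz":0,"wx":0,"wy":0,"wz":0},{"dx":0.28,"dy":0.14,"dz":-0.05,"wx":0,"wy":0,"wz":0},{"dx":0.42,"dy":0,"dz":-0.05,"wx":0,"wy":0,"wz":0},{"dx":0.35,"dy":-0.07,"dz":-0.05,"wx":0,"wy":0,"wz":0},{"dx":0.28,"dy":-0.14,"dz":-0.05,"wx":0,"wy":0,"wz":0},{"dx":0.21,"dy":-0.21,"dz":-0.05,"wx":0,"wy":0,"wz":0},{"dx":0.21,"dy":-0.21,"dz":-0.05,"wx":0,"wy":0,"wz":0},{"dx":0.21,"dy":-0.21,"dz":-0.05,"wx":0,"wy":0,"wz":0},{"dx":0.21,"dy":-0.21,"dz":-0.05,"wx":0,"wy":0,"wz":0},{"dx":0.21,"dy":-0.21,"dz":-0.05,"wx":0,"wy":0,"wz":0}]'; python3 -c "
from h import *
s=arm.get_state();print(s['eef_pos'],s['force'],s['moment'])"
```

```text
corner [(array([0.46 , 0.211, 0.018]), 0.7)]
bracket [(array([0.501, 0.169, 0.018]), 0.75)]
bracket_corner [(array([0.462, 0.208, 0.017]), 0.96)]
corner [(array([0.461, 0.209, 0.017]), 0.97)]
bracket []
bracket_corner []
corner []
bracket [(array([0.503, 0.169, 0.018]), 0.62)]
bracket_corner [(array([0.463, 0.203, 0.016]), 0.77)]
corner [(array([0.463, 0.208, 0.018]), 0.67)]
bracket []
bracket_corner []
t: 22.6
eef_pos: [0.5084, 0.1665, 0.0449]
ee_rot: [3.137, -0.001, -0.728]
force: [1.7, -14.8, 13.0]
width: 0.0099
gripper_force: 35.1
[0.50838115 0.16654204 0.04486702] [  1.70842423 -14.82549493  13.04935346] [-4.95968134 -0.71163475  0.24745467]
```

```bash
python3 -m crank '[{"dx":-0.04,"dy":0.04,"dz":-0.03,"wx":0,"wy":0,"wz":0},{"dx":-0.08,"dy":0.08,"dz":-0.03,"wx":0,"wy":0,"wz":0},{"dx":-0.12,"dy":0.12,"dz":-0.03,"wx":0,"wy":0,"wz":0},{"dx":-0.16,"dy":0.16,"dz":-0.03,"wx":0,"wy":0,"wz":0},{"dx":-0.21,"dy":0.21,"dz":-0.03,"wx":0,"wy":0,"wz":0},{"dx":-0.25,"dy":0.21,"dz":-0.03,"wx":0,"wy":0,"wz":0},{"dx":-0.28,"dy":0.21,"dz":-0.03,"wx":0,"wy":0,"wz":0},{"dx":-0.28,"dy":0.21,"dz":-0.03,"wx":0,"wy":0,"wz":0},{"dx":-0.28,"dy":0.21,"dz":-0.03,"wx":0,"wy":0,"wz":0},{"dx":-0.28,"dy":0.21,"dz":-0.03,"wx":0,"wy":0,"wz":0}]'; python3 -c "
from h import *
s=arm.get_state();print(s['eef_pos'],s['force'],s['moment'])
s=arm.grab_frame('scene');t=arm.grab_frame('top')
cv2.imwrite('pics/s9.png',s[:,:,::-1]);cv2.imwrite('pics/t9.png',t[:,:,::-1])
a=cv2.resize(s[210:310,440:540],None,fx=4,fy=4,interpolation=2);b=cv2.resize(t[205:285,170:250],None,fx=5,fy=5,interpolation=2)
cv2.imwrite('pics/s6.png',np.hstack([a,b])[:,:,::-1])"
```

```text
t: 23.85
eef_pos: [0.5078, 0.1668, 0.0453]
ee_rot: [3.14, -0.004, -0.727]
force: [17.2, -21.4, 2.0]
width: 0.0095
gripper_force: 35.0
[0.5078386  0.16680318 0.04527402] [ 17.2214013  -21.36963958   2.03142598] [-7.75091886 -6.5947318   0.06993921]
```

View pics/s6.png

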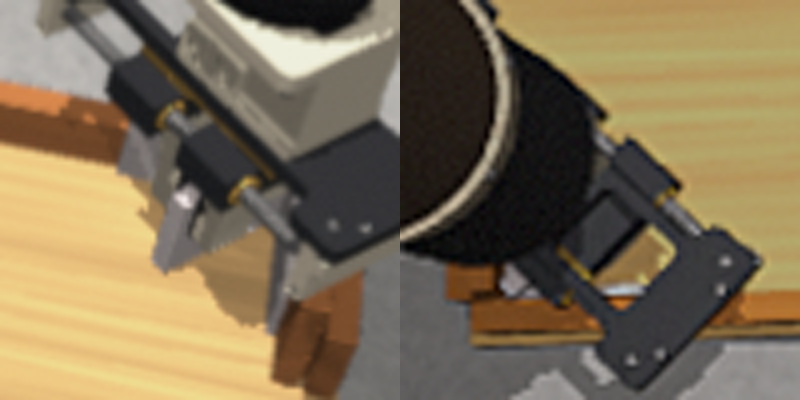

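In the left half, the bracket's flanges meet the lip (130,150) and the cheek (278,325). The tool sees 17 N from the lip and 21 N from the cheek with almost no yaw moment (0.07 Nm, where contact on an edge only would give about 1.5), so both faces are flush. Handing in.

```bash
python3 -c "
from station import arm
s=arm.get_state();print(s['force'],s['eef_pos'],s['gripper_force']);print(arm.job_done())"
```

```text
[ 17.10498642 -20.75128123   2.26876336] [0.50783682 0.16679093 0.04528373] 34.99828577041626
the job is handed in; nothing more can be done
None
```

I handed the job in with the cheek upright against its stop and the bracket gripped at 35 N, pressing about 17 N on the lip and 21 N on the cheek; the hand-in call returned no verdict, so I can't confirm it passed.

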